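# Close a chiller's fill branch with its taper plug and reopen the loop

## Robot

A 6-joint arm with a two-finger parallel gripper is mounted at the origin on a cart in front of the work surface, level with it; the furniture and walls round the work are solid. World frame = base frame: x ahead of the robot, y to its left, z up, the work surface at z = 0. Lengths are in m, angles in rad, forces in N, time in s.
With the tool pointing down it reaches from about 0.25 to 0.725 m from the base axis. Payload 4 kg.
Tool frame: the origin (TCP) lies at the very end of the fingers, on their centre line; the grasp point (between the pads) lies 19 mm behind it; z points along the fingers, y is the direction in which the jaws open and shut (so a half turn about z gives the same grasp; the last joint's range is limited). The gripper opens to 85 mm and grips with 20 to 120 N. Pads are 22 mm wide; open, the fingers measure 114 mm over their backs; the gripper's body (76 mm by 85 mm) begins 54 mm behind the grasp point. The pads swing forward as they close: fully open they stand 13 mm farther back than shut.
Start: joints at [-1.305, 0.241, 0.005, 1.335, 0, 1.571], TCP at [0.131, -0.482, 0.231] pointing down, gripper open.
Joint ranges: [-2.72, 2.72], [-1.05, 1.87], [-1.09, 1.28], [-1.99, 2.15], [-1.42, 1.44], [-3.14, 3.14]. Speed limits (rad/s): [2.79, 2.79, 3.14, 3.14, 3.14, 3.14].

## Interface

Orientations are given as a unit quaternion [x, y, z, w].
In Python, from workcell import bot, camera gives the robot as it stands. The module is installed in compiled form; this text tells all that it offers.
- The arm moves only by the tool send_rows, never from a script. Its argument "deltas" is a list of rows, each an object with "grip": the opening, from 0 (shut) to 1 (fully open); "translation": the shift along the tool's x, y, z in m, a list of three; "twist": the turn, a rotation vector about the tool's x, y, z in degrees, a list of three. A call has 1 to 5 rows; each row is the pose to reach, as a shift and turn from the pose measured when the call began, along the tool's axes at that moment; what a row does not reach only later rows make up. A row lasts 1/8 s, in which the tool goes at most 62.5 mm and 10.7 degrees, less where a joint would pass 70% of its speed; a pose out of reach is approached as far as the arm can. A call with a gripper value outside its range is refused whole. The fingers move at their own pace and stop on an object; the grip force is fixed at half the most. Time passes only in rows, so rows that repeat a pose let the fingers close. It gives the time, the measured TCP pose, the force and the opening at its end, in the units of the state.
- bot.get_obs(): the state, without advancing time (a new reading comes with each control period).
- camera(name): name is "side" or "top" or "wrist"; returns a dict with "color" (400x640x3 uint8, blue, green, red), "intrinsics" (3x3 intrinsics, pixels), "xyz" and "rotation" of the camera in the world. Camera axes: x right, y down, z forward; pixel columns grow to the right and rows downward; lengths in m; the calibration is good to about 2 mm. A picture is of the moment at which its call begins. There is no depth.
- bot.job_done(): hands the job in, once; it reports no verdict.
The state is a dict: "clock": time; "joint_pos": joint angles; "joint_vel": joint speeds; "tau": joint torques, N m; "eef_pos": TCP position; "tool_rot": TCP orientation; "ft_force": force on the tool from outside, world axes, zero at the start; "ft_torque": the same for the moment, N m; "grip_width": finger opening in m.
Only numpy, scipy, OpenCV 4.12 (cv2) and the standard library are available. Lean on these libraries where they do the work, as an engineer would, in place of code of your own. Each camera call takes 0.05 s, during which the arm holds its last target.

## Task

The bench chiller has just been topped up: its square-headed taper plug stands only finger-tight in the leaning fill branch. Screw the plug in until it goes snug - firm, but do not force it further or the branch cracks - and only then open the loop by swinging the valve lever all the way round until it lies along the pipe. Leave the bottle and the beaker beside it where they are.

Things in the scene. Friction and masses are not known exactly. Their poses are not given: they have to be found in the camera images.
- chiller: White bench chiller, fixed: a box 220 (x) x 320 (y) x 160 mm high, its front panel facing its own -x. Origin: on the bench below the middle of the panel; x into the box, y along the panel, z up. In front of the panel a 25 mm pipe runs along y at x -90, z 75 mm between elbows at y -135 and +135. A tee at y 65 carries the leaning fill branch; a ball valve sits at y -75.
- fill_port (a point): Centre of the fill branch's end face, at (-122, 65, 121) mm in the chiller's frame. The branch is 49 mm thick here and leans 35 deg from vertical towards the chiller's -x, the operator's side. The axes are the chiller's.
- plug: Steel taper plug in the branch. Origin on its axis, level with the branch's end face within 1.5 mm; z points out along the axis (35 deg from vertical). Its head, a 24 x 24 mm square, reaches from z 8 to 42 mm; x and y are square to its flats and turn with it. Right-hand thread: tightens clockwise seen from outside (negative about z), 2.2 mm per turn. The head never meets the branch.
- plug_head (a point): Centre of the plug's head, z 25 mm in its frame. Feel of the plug: its taped thread turns at an even 0.25 N m; then, 0.3 to 2.6 rad from the start (different each time, not visible), the taper binds and the torque climbs about 1 N m per rad. Snug is 0.5 to 0.7 N m; from 0.9 the branch cracks. Turn slowly, in small steps: after a jerk the torque can read 0.3 low. Let go, it springs back up to 0.3 rad.
- lever (a joint): Valve lever, rad: 0 = shut, the lever points square off the pipe to the chiller's -x; 1.57 = fully open, at its stop, lying along the pipe and pointing to the chiller's -y, away from the tee (anticlockwise from above). It stays where it is left; turning it takes 0.2 N m. It starts at 0 to 0.12.
- valve_stem (a point): Point on the lever's vertical pivot axis, at (-90, -75, 122) mm in the chiller's frame, level with the lever's grip.
- lever_tip (a point): End of the valve lever, on its centre line at mid thickness: 95 mm from the pivot axis, 122 mm above the bench. The grey grip, 62 mm long, 19 mm wide and 11 mm thick, ends here; a thinner steel strap joins it to the stem.
- wash_bottle: White reagent bottle with a red cap, 62 mm thick, 150 mm tall, on the bench left of the pipe run; origin under its centre.
- beaker: Clear beaker with wooden sticks in it, 54 mm wide, 70 mm tall, on the bench right of the pipe run; origin under its centre.

How it is judged:
By the outcome, as a careful person would: the job done as asked, in the order asked, and still so for the second after the job is handed in, with the robot touching nothing.
It also fails if it takes over 70 s, if anything falls off the work surface, if the arm or the gripper's body presses on something with over 40 N, if the wrist force passes 120 N, or if a joint passes its speed limit or range.

## Working session

There is one attempt and no reset: what is moved stays moved. The work goes in short steps, Python scripts to look and compute and a tool call to move; the robot and the scene stay as the last step left them, time stands still between calls to the robot, and variables do not carry over. Pictures are saved under pics/ and viewed, and the job is handed in when it is done.

Besides the shell and the picture viewer there is one more tool, called after "Request:" in YAML: its name, and indented under it one key for each argument. send_rows: Moves the arm, as the interface text tells. Its arguments: {"type":"object","properties":{"deltas":{"type":"array","items":{"type":"object","properties":{"grip":{"type":"number"},"translation":{"type":"array","items":{"type":"number"}},"twist":{"type":"array","items":{"type":"number"}}}}}},"required":["deltas"]}

```bash
mkdir -p pics
python3 - <<'E'
from workcell import bot,camera
import cv2
o=bot.get_obs()
for k,v in o.items(): print(k,v)
for n in ("side","top","wrist"):
    c=camera(n); cv2.imwrite(f"pics/{n}0.png",c["color"]); print(n,c["intrinsics"].tolist(),c["xyz"],c["rotation"])
E
```

```text
clock 0.0
joint_pos [-1.30498861e+00  2.41386422e-01  3.70925855e-03  1.33520763e+00
  1.30205122e-06  1.57083021e+00]
joint_vel [ 0.00064968 -0.0010172  -0.001394   -0.00050859  0.00131976 -0.000469  ]
tau [-7.25637892e-05 -3.72318006e+01  2.52406669e+01  1.68228883e-02
  7.83488986e-06  1.45323252e-06]
eef_pos [ 0.13117593 -0.4818202   0.23042052]
tool_rot [ 9.91182979e-01  1.32496080e-01 -1.37746791e-04 -1.03510921e-03]
ft_force [-0.26635683 -0.11127117 -0.20031679]
ft_torque [-0.01716862 -0.0249351   0.02682002]
grip_width 0.08528469284028821
side [[374.28262128684634, 0.0, 317.38050487913006], [0.0, 374.28262128684634, 205.87385578646925], [0.0, 0.0, 1.0]] [ 0.23512046 -0.48295745  0.5858339 ] [ 0.85649511 -0.21192783  0.10830046 -0.45801063]
top [[446.39458558624074, 0.0, 321.05831542608274], [0.0, 446.39458558624074, 190.8332931651328], [0.0, 0.0, 1.0]] [0.41248789 0.17315947 1.04699311] [-0.70368153  0.70586499 -0.05507942  0.05960849]
wrist [[345.1578890921907, 0.0, 321.96596233033756], [0.0, 345.1578890921907, 198.23907511020764], [0.0, 0.0, 1.0]] [ 0.20262197 -0.46261868  0.3730745 ] [ 0.78644383 -0.60036445 -0.08884864  0.11478043]
```

View pics/top0.png

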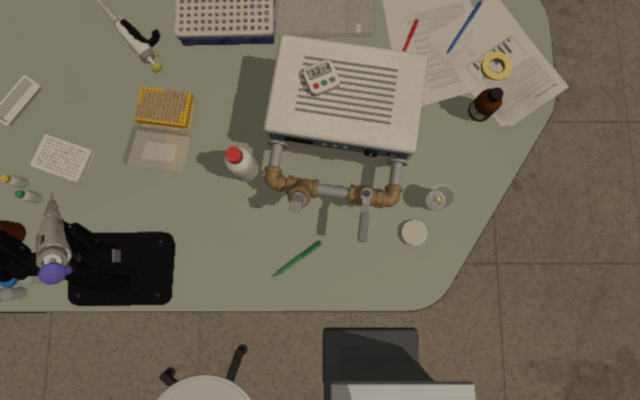

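View pics/side0.png

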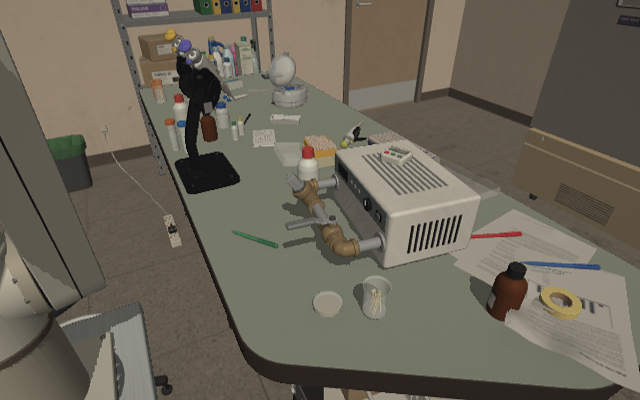

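View pics/wrist0.png

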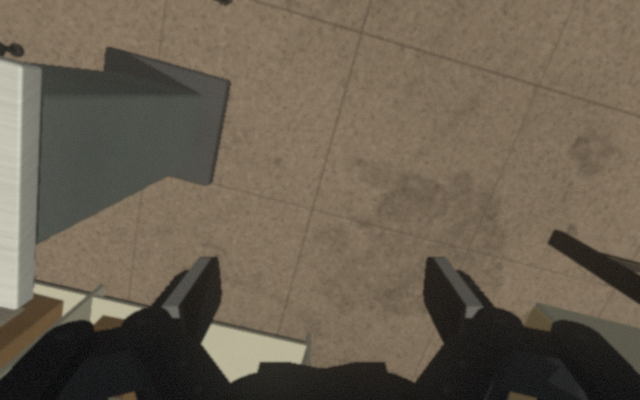

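Run:
```python
import cv2
a=cv2.imread("pics/top0.png")[25:250,215:465]; cv2.imwrite("pics/topc.png",cv2.resize(a,None,fx=3,fy=2.66 if 0 else 3,interpolation=cv2.INTER_CUBIC)[:600])
a=cv2.imread("pics/top0.png")[130:250,220:420]; cv2.imwrite("pics/topd.png",cv2.resize(a,None,fx=4,fy=4,interpolation=cv2.INTER_CUBIC))
a=cv2.imread("pics/side0.png")[140:275,270:485]; cv2.imwrite("pics/sidec.png",cv2.resize(a,None,fx=3.7,fy=3.7,interpolation=cv2.INTER_CUBIC))
```

```text
(no output)
```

View pics/topc.png

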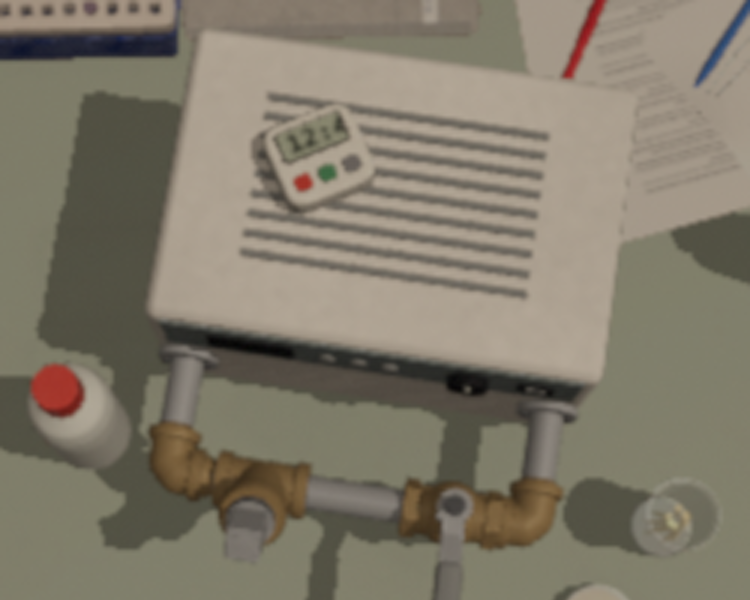

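View pics/topd.png

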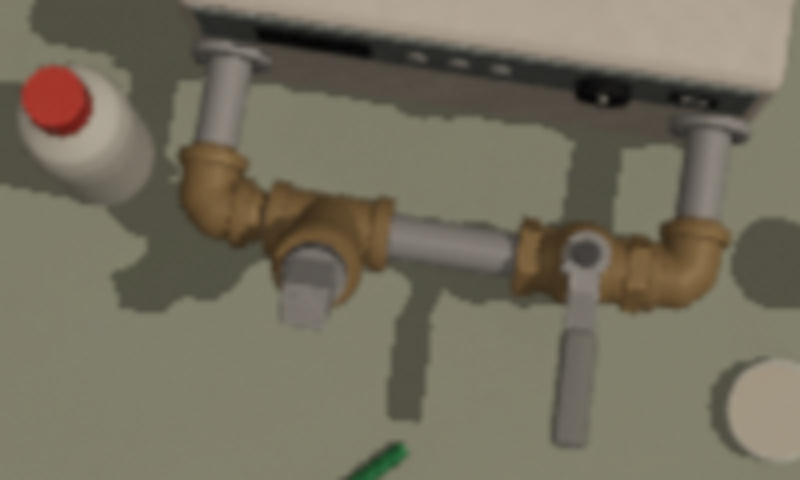

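View pics/sidec.png

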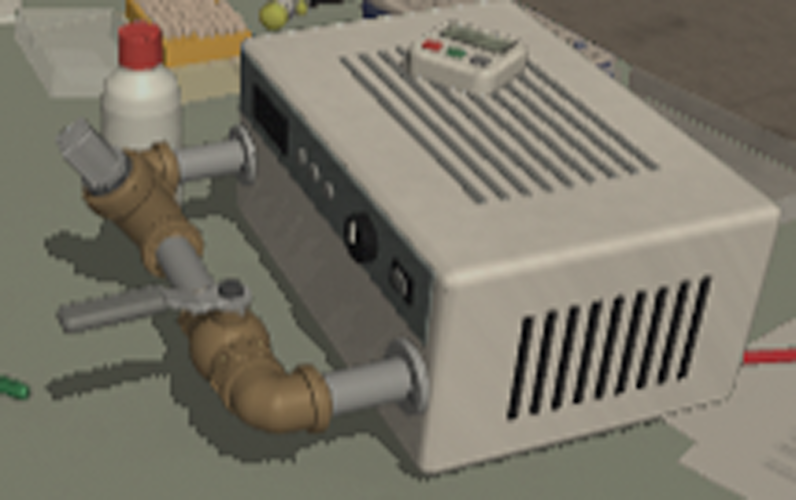

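```bash
cat > h.py <<'E'
import numpy as np, cv2
from scipy.spatial.transform import Rotation as R
from scipy.optimize import least_squares
def proj(c,p):
    q=R.from_quat(c["rotation"]).inv().apply(np.atleast_2d(p)-c["xyz"])
    K=np.array(c["intrinsics"]); u=q@K.T; return u[:,:2]/u[:,2:]
def ch2w(v,p):
    p=np.atleast_2d(p); return R.from_euler('z',v[2]).apply(p)+[v[0],v[1],0]
E
cat > fit.py <<'E'
from h import *
from workcell import bot,camera
import json
T=camera("top");S=camera("side")
t=np.array([[203,31],[636,97],[600,381],[150,314]])/3+[215,25]
tp=np.array([[220,160,160],[220,-160,160],[0,-160,160],[0,160,160]])/1e3
s=np.array([[243,45],[440,282],[777,211],[430,472]])/3.7+[270,140]
sp=np.array([[0,160,160],[0,-160,160],[220,-160,160],[0,-160,0]])/1e3
def f(v): return np.r_[proj(T,ch2w(v,tp))-t,proj(S,ch2w(v,sp))-s].ravel()
r=least_squares(f,[0.5,0.1,-0.1]);print(r.x,np.degrees(r.x[2]));print(r.fun.reshape(-1,2).round(1))
v=r.x;json.dump(list(v),open("ch.json","w"))
fp=np.array([-.122,.065,.121]);a=np.array([-np.sin(np.radians(35)),0,np.cos(np.radians(35))])
print("fill",ch2w(v,fp),"head",ch2w(v,fp+a*.025),"top",ch2w(v,fp+a*.042))
print("stem",ch2w(v,[-.09,-.075,.122]))
for n,C,off,sc in(("top",T,[220,130],4),("side",S,[270,140],3.7)):
    im=cv2.imread(f"pics/{n}0.png")
    big=cv2.resize(im,None,fx=sc,fy=sc,interpolation=cv2.INTER_CUBIC)
    def d(p,col):
        q=proj(C,ch2w(v,p))[0]*sc; cv2.circle(big,tuple(int(x) for x in q),3,col,-1)
    d(fp,(0,255,0));d(fp+a*.042,(0,0,255));d(fp+a*.008,(255,0,0));d([-.09,-.075,.122],(255,0,255));d([-.185,-.075,.122],(255,255,0))
    d([-.09,-.135,.075],(0,255,255));d([-.09,.135,.075],(0,255,255))
    o=[int(x*sc) for x in off];cv2.imwrite(f"pics/{n}_fit.png",big[o[1]:o[1]+480,o[0]:o[0]+800])
E
python3 fit.py
```

```text
[ 0.65947716  0.14241005 -0.16110754] -9.230782162087591
[[-2.4 -3.3]
 [ 2.1 -3.6]
 [ 1.2  1.7]
 [-3.1  0.4]
 [-2.9 -3. ]
 [ 0.4 -0.6]
 [ 3.2 -1. ]
 [-4.   7.4]]
fill [[0.54948378 0.22613852 0.121     ]] head [[0.53533006 0.22843872 0.1414788 ]] top [[0.52570553 0.23000286 0.15540439]]
stem [[0.55861178 0.08281832 0.122     ]]
```

Run:
```python
import cv2
a=cv2.imread("pics/top_fit.png");b=cv2.imread("pics/side_fit.png")
import numpy as np
h=min(a.shape[0],b.shape[0])
cv2.imwrite("pics/fit.png",np.vstack([a[60:460,150:650][:300],b[:300,:500]]))
```

```text
(no output)
```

View pics/fit.png

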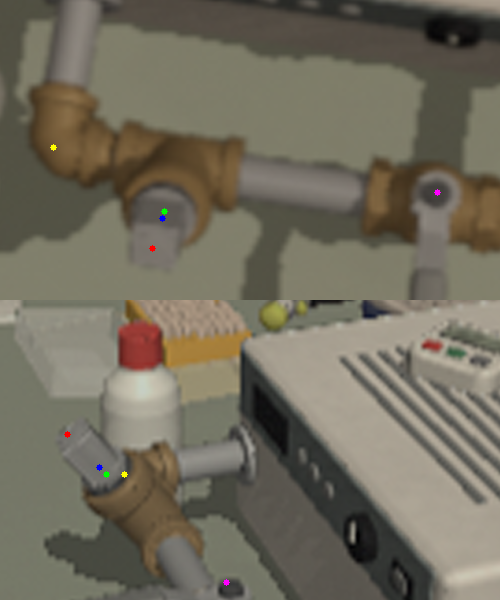

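```bash
cat > fit2.py <<'E'
from h import *
from workcell import bot,camera
import json
T=camera("top");S=camera("side")
t=np.array([[203,31],[636,97],[600,381],[150,314]])/3+[215,25]
tp=np.array([[218,158,160],[218,-158,160],[1,-159,160],[1,159,160]])/1e3
s=np.array([[243,45],[440,282],[777,211]])/3.7+[270,140]
sp=np.array([[1,159,160],[1,-159,160],[218,-158,160]])/1e3
for zz in (.160,):
  for use in ("both","top","side"):
    def f(v):
        a=(proj(T,ch2w(v,tp))-t).ravel();b=(proj(S,ch2w(v,sp))-s).ravel()
        return {"both":np.r_[a,b],"top":a,"side":b}[use]
    r=least_squares(f,[0.5,0.1,-0.1]);v=r.x
    print(use,v.round(4),np.degrees(v[2]).round(2));print(r.fun.reshape(-1,2).round(1).tolist())
    print("fill",ch2w(v,[-.122,.065,.121]).round(4),"stem",ch2w(v,[-.09,-.075,.122]).round(4))
def ray(C,px,z):
    d=R.from_quat(C["rotation"]).apply(np.linalg.inv(C["intrinsics"])@[px[0],px[1],1]); return C["xyz"]+d*(z-C["xyz"][2])/d[2]
print("cap",ray(T,[57/3+215,390/3+25],.15),"side cap",ray(S,[140/3.7+270,32/3.7+140],.15))
print("lever tip top",ray(T,[571/4+220,443/4+130],.122),"stem",ray(T,[586/4+220,252/4+130],.135))
print("beaker",ray(T,[680/3+215,515/3+25],.07))
E
python3 fit2.py
```

```text
both [ 0.6576  0.1411 -0.165 ] -9.45
[[-0.6, -1.7], [2.1, -1.7], [1.4, 2.3], [-1.9, 0.6], [-2.5, -2.6], [-0.0, -0.3], [1.6, -0.6]]
fill [[0.5479 0.2253 0.121 ]] stem [[0.5565 0.082  0.122 ]]
top [ 0.6576  0.1413 -0.1616] -9.26
[[-1.1, -1.5], [1.7, -2.0], [1.4, 2.1], [-2.0, 0.9]]
fill [[0.5476 0.2251 0.121 ]] stem [[0.5567 0.0817 0.122 ]]
side [ 0.6576  0.1402 -0.1766] -10.12
[[-1.7, -2.5], [-0.6, 0.1], [2.0, 0.4]]
fill [[0.5489 0.2256 0.121 ]] stem [[0.5558 0.0822 0.122 ]]
cap [0.63511672 0.35841845 0.15      ] side cap [0.63807505 0.35409021 0.15      ]
lever tip top [0.45947556 0.09325727 0.122     ] stem [0.55701494 0.08489933 0.135     ]
beaker [ 0.55851538 -0.08717576  0.07      ]
```

```bash
cat > plan.py <<'E'
from h import *
import sys
V=[0.6576,0.1411,-0.165]
A=R.from_euler('z',V[2]).apply([-np.sin(np.radians(35)),0,np.cos(np.radians(35))])
FILL=np.array([0.548,0.2253,0.121])
def tooltarget(yaw):  # tool R: z=-A, y = chiller y rotated by yaw about A (deg)
    y=R.from_rotvec(A*np.radians(yaw)).apply(R.from_euler('z',V[2]).apply([0,1,0]))
    z=-A;x=np.cross(y,z);return R.from_matrix(np.c_[x,y,z])
def rel(o,p,r):
    q=R.from_quat(o["tool_rot"]); return q.inv().apply(p-o["eef_pos"]),np.degrees((q.inv()*r).as_rotvec())
E
python3 - <<'E'
from plan import *
from workcell import bot
o=bot.get_obs()
for y in (0,90,180,270):
    print(y,[x.round(3) for x in rel(o,FILL+A*.14,tooltarget(y))])
print(FILL+A*.14,A)
E
```

```text
0 [array([ 0.515, -0.607, -0.004]), array([ -46.966,  -10.317, -148.916])]
90 [array([ 0.515, -0.607, -0.004]), array([ 22.322,  34.89 , 110.539])]
180 [array([ 0.515, -0.607, -0.004]), array([-7.569, 34.459, 23.895])]
270 [array([ 0.515, -0.607, -0.004]), array([-31.111,  19.905, -63.191])]
[0.46878991 0.23848958 0.23568129] [-0.56578633  0.09421127  0.81915204]
```

Request:
send_rows:
  deltas:
    - {"grip": 1,"translation": [0.02,0,-0.04],"twist": [0,0,-10]}
    - {"grip": 1,"translation": [0.06,-0.03,-0.08],"twist": [0,0,-20]}
    - {"grip": 1,"translation": [0.11,-0.06,-0.1],"twist": [0,0,-30]}
    - {"grip": 1,"translation": [0.15,-0.1,-0.12],"twist": [0,0,-40]}
    - {"grip": 1,"translation": [0.18,-0.15,-0.12],"twist": [0,0,-50]}

```text
clock: 0.98
eef_pos: [0.2673, -0.2896, 0.3526]
tool_rot: [0.841, 0.542, 0.001, 0.002]
ft_force: [1.0, 1.2, -1.0]
grip_width: 0.0855
```

Run:
```python
from workcell import bot
import numpy as np
o=bot.get_obs()
for k,v in o.items(): print(k,np.round(v,3))
```

```text
clock 0.975
joint_pos [-8.260e-01  4.000e-03  4.400e-02  1.607e+00  1.000e-03  1.171e+00]
joint_vel [ 0.936 -0.55  -0.62  -0.038  0.001 -0.461]
tau [ -5.158 -24.737  27.242   0.369  -0.178   0.382]
eef_pos [ 0.267 -0.29   0.353]
tool_rot [0.841 0.542 0.001 0.002]
ft_force [ 1.043  1.181 -1.005]
ft_torque [-0.022 -0.057  0.003]
grip_width 0.086
```

```bash
cat >> plan.py <<'E'
def j6of(p,r,L=.25):
    m=r.as_matrix();d=m[:,2];w=p-L*d;j1=np.arctan2(w[1],w[0])
    lat=np.array([-np.sin(j1),np.cos(j1),0]);
    lz=np.cross(d,lat);lz/=np.linalg.norm(lz);ly=np.cross(lz,d)
    return j1,np.arcsin(d@lat),np.arctan2(m[:,0]@ly,-m[:,0]@lz)
E
python3 - <<'E'
from plan import *
from workcell import bot
o=bot.get_obs()
print(j6of(o["eef_pos"],R.from_quat(o["tool_rot"])))
for y in (0,90,180,270):
    print(y,[x.round(3) for x in rel(o,FILL+A*.14,tooltarget(y))],np.round(j6of(FILL+A*.14,tooltarget(y)),2))
E
```

```text
(np.float64(-0.8258868836498467), np.float64(0.0006935950003524859), np.float64(1.1711979466873492))
0 [array([ 0.564, -0.035,  0.116]), array([ -31.832,  -24.322, -101.292])] [ 0.68 -0.44  0.74]
90 [array([ 0.564, -0.035,  0.116]), array([  6.627,  49.549, 158.026])] [ 0.68 -0.44 -0.83]
180 [array([ 0.564, -0.035,  0.116]), array([-22.693,  29.701,  72.592])] [ 0.68 -0.44 -2.4 ]
270 [array([ 0.564, -0.035,  0.116]), array([-34.617,   4.63 , -14.48 ])] [ 0.68 -0.44  2.31]
```

Request:
send_rows:
  deltas:
    - {"grip": 1,"translation": [0.056,0,0.01],"twist": [-3,-2.4,-10]}
    - {"grip": 1,"translation": [0.113,-0.005,0.02],"twist": [-6,-4.8,-20]}
    - {"grip": 1,"translation": [0.169,-0.01,0.03],"twist": [-9,-7.2,-30]}
    - {"grip": 1,"translation": [0.225,-0.015,0.04],"twist": [-12,-9.6,-40]}
    - {"grip": 1,"translation": [0.282,-0.018,0.055],"twist": [-15,-12,-50]}

```text
clock: 1.6
eef_pos: [0.3682, -0.0236, 0.2981]
tool_rot: [0.522, 0.837, -0.016, 0.164]
ft_force: [0.8, 0.3, 0.4]
grip_width: 0.0856
```

```bash
cat > st.py <<'E'
from plan import *
from workcell import bot
o=bot.get_obs()
print("clock",o["clock"],"j",o["joint_pos"].round(2),"p",o["eef_pos"].round(4),"gw",round(o["grip_width"],4))
q=R.from_quat(o["tool_rot"])
print("F",q.inv().apply(o["ft_force"]).round(2),"T",q.inv().apply(o["ft_torque"]).round(3))
for y in (0,180): print(y,[x.round(3) for x in rel(o,FILL+A*.14,tooltarget(y))])
E
python3 st.py
```

```text
clock 1.6 j [ 0.12 -0.25 -0.36  1.22 -0.23  1.21] p [ 0.3682 -0.0236  0.2981] gw 0.0856
F [-0.21  0.9  -0.23] T [0.08  0.256 0.008]
0 [array([0.205, 0.199, 0.033]), array([-16.388, -12.704, -51.202])]
180 [array([0.205, 0.199, 0.033]), array([-15.244,  19.664, 126.681])]
```

Request:
send_rows:
  deltas:
    - {"grip": 1,"translation": [0.04,0.04,0.0],"twist": [-3.2,-2.5,-10]}
    - {"grip": 1,"translation": [0.08,0.08,0.01],"twist": [-6.4,-5,-20]}
    - {"grip": 1,"translation": [0.12,0.12,0.02],"twist": [-9.6,-7.5,-30]}
    - {"grip": 1,"translation": [0.16,0.16,0.03],"twist": [-12.8,-10,-40]}
    - {"grip": 1,"translation": [0.205,0.199,0.033],"twist": [-16,-12.7,-50]}

```text
clock: 2.22
eef_pos: [0.4693, 0.2402, 0.2355]
tool_rot: [0.092, 0.95, -0.026, 0.298]
ft_force: [0.4, -0.5, 0.7]
grip_width: 0.0857
```

```bash
python3 st.py
python3 - <<'E'
from workcell import camera
import cv2
cv2.imwrite("pics/w1.png",camera("wrist")["color"])
E
```

```text
clock 2.225 j [ 0.74  0.01 -0.42  0.74 -0.47  0.83] p [0.4693 0.2402 0.2355] gw 0.0857
F [-0.77 -0.42 -0.28] T [ 0.031  0.54  -0.029]
0 [array([-0.   , -0.002, -0.   ]), array([-0.61 , -0.138, -1.416])]
180 [array([-0.   , -0.002, -0.   ]), array([ -0.215,   0.951, 178.581])]
```

View pics/w1.png

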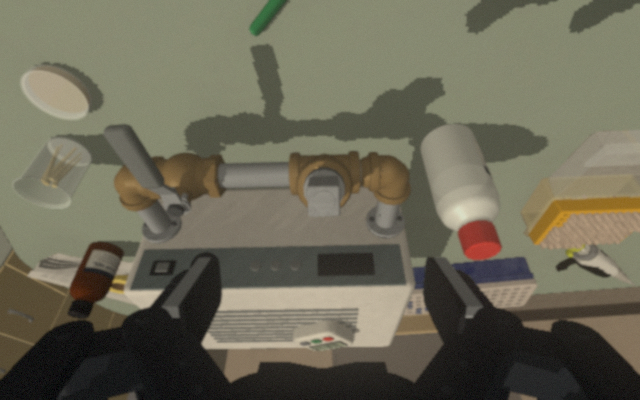

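```bash
python3 st.py
python3 - <<'E'
from workcell import camera
import cv2,pickle
c=camera("wrist");pickle.dump(c,open("w1.pkl","wb"))
im=c["color"]; a=im[140:235,270:380]
cv2.imwrite("pics/w1c.png",cv2.resize(a,None,fx=6,fy=6,interpolation=cv2.INTER_CUBIC))
E
```

```text
clock 2.275 j [ 0.74  0.02 -0.42  0.74 -0.47  0.83] p [0.4698 0.2455 0.2337] gw 0.0855
F [ 0.05  4.92 -0.3 ] T [-0.256  0.614 -0.035]
0 [array([-0.001, -0.007, -0.002]), array([-0.233, -0.209, -1.065])]
180 [array([-0.001, -0.007, -0.002]), array([ -0.326,   0.363, 178.934])]
```

View pics/w1c.png

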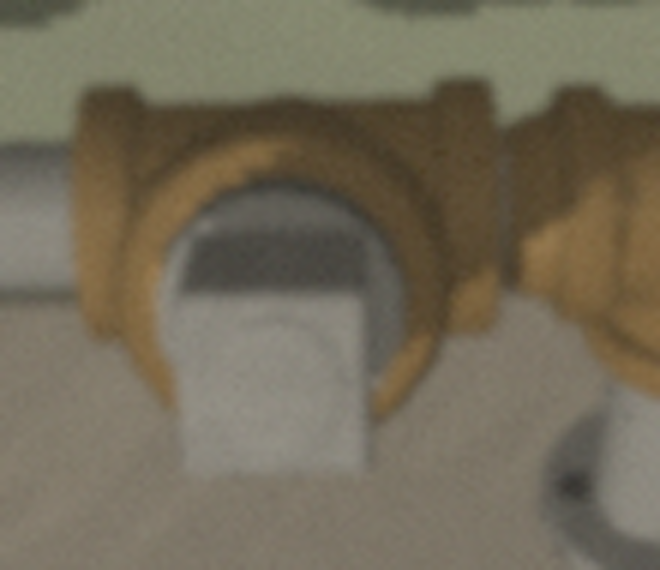

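```bash
cat > fp.py <<'E'
from plan import *
import pickle
def fit(c,corn):
    # corners as [TL,TR,BR,BL]; fit origin shift perpendicular to axis + along axis fixed, yaw
    ex=R.from_euler('z',V[2])
    cy=ex.apply([0,1,0]);cx=np.cross(cy,A)
    def pts(v):
        r=R.from_rotvec(A*v[2]);X=r.apply(cx);Y=r.apply(cy);o=FILL+v[0]*cx+v[1]*cy+A*.042
        return np.array([o+.012*(a*X+b*Y) for a,b in((1,1),(1,-1),(-1,-1),(-1,1))])
    best=None
    for k in range(4):
        f=lambda v:(proj(c,pts(v))-np.roll(corn,k,0)).ravel()
        r=least_squares(f,[0,0,0])
        if best is None or r.cost<best.cost-1e-6 or (abs(r.cost-best.cost)<1e-6 and abs(r.x[2])<abs(best.x[2])): best=r
    for s in(1,): pass
    v=best.x;print("shift",v[:2].round(4),"yaw deg",np.degrees(v[2]).round(2),"res",best.fun.round(1))
    return FILL+v[0]*cx+v[1]*cy
if __name__=="__main__":
    c=pickle.load(open("w1.pkl","rb"))
    corn=np.array([[182,290],[365,292],[368,470],[186,474]])/6+[270,140]
    print(fit(c,corn),proj(c,FILL+A*.042))
E
python3 fp.py
```

```text
shift [0.0015 0.0028] yaw deg -0.43 res [ 1.1  1.  -1.2  0.6 -1.5 -0.4  1.6 -1. ]
[0.54965521 0.2279013  0.12184407] [[311.90492956 201.95820509]]
```

Request:
send_rows:
  deltas:
    - {"grip": 1,"translation": [0,-0.005,0],"twist": [0,0,-10]}
    - {"grip": 1,"translation": [0,-0.005,0],"twist": [0,0,-20]}
    - {"grip": 1,"translation": [0,-0.005,0],"twist": [0,0,-30]}
    - {"grip": 1,"translation": [0,-0.005,0],"twist": [0,0,-40]}
    - {"grip": 1,"translation": [0,-0.005,0],"twist": [0,0,-50]}

```text
clock: 2.95
eef_pos: [0.4677, 0.2365, 0.2343]
tool_rot: [-0.32, 0.899, -0.149, 0.258]
ft_force: [-0.1, 0.2, 0.1]
grip_width: 0.0851
```

```bash
python3 st.py
```

```text
clock 2.95 j [ 0.73  0.   -0.43  0.74 -0.47 -0.05] p [0.4677 0.2365 0.2343] gw 0.0851
F [-0.14  0.15 -0.15] T [-0.401  0.376  0.036]
0 [array([-0.003,  0.   , -0.001]), array([-0.396, -0.543, 48.858])]
180 [array([-0.003,  0.   , -0.001]), array([   0.662,   -0.483, -131.14 ])]
```

Request:
send_rows:
  deltas:
    - {"grip": 1,"translation": [0,0,0],"twist": [0,0,-10]}
    - {"grip": 1,"translation": [0,0,0],"twist": [0,0,-20]}
    - {"grip": 1,"translation": [0,0,0],"twist": [0,0,-30]}
    - {"grip": 1,"translation": [0,0,0],"twist": [0,0,-40]}
    - {"grip": 1,"translation": [0,0,0],"twist": [0,0,-50]}

```text
clock: 3.58
eef_pos: [0.4676, 0.2357, 0.2346]
tool_rot: [-0.672, 0.678, -0.245, 0.17]
ft_force: [-0.5, -0.3, -0.9]
grip_width: 0.0853
```

```bash
python3 st.py
```

```text
clock 3.575 j [ 0.73  0.   -0.43  0.74 -0.47 -0.93] p [0.4676 0.2357 0.2346] gw 0.0853
F [0.23 0.93 0.5 ] T [-0.559 -0.145  0.037]
0 [array([-0.003, -0.002, -0.001]), array([-0.161, -0.77 , 99.113])]
180 [array([-0.003, -0.002, -0.001]), array([  0.737,  -0.154, -80.884])]
```

Request:
send_rows:
  deltas:
    - {"grip": 1,"translation": [0,0,0],"twist": [0,0,-10]}
    - {"grip": 1,"translation": [0,0,0],"twist": [0,0,-20]}
    - {"grip": 1,"translation": [0,0,0],"twist": [0,0,-30]}
    - {"grip": 1,"translation": [0,0,0],"twist": [0,0,-40]}
    - {"grip": 1,"translation": [0,0,0],"twist": [0,0,-50]}

```text
clock: 4.2
eef_pos: [0.4675, 0.2349, 0.2349]
tool_rot: [0.896, -0.329, 0.294, -0.049]
ft_force: [-0.1, -0.7, 0.0]
grip_width: 0.0854
```

```bash
python3 st.py
```

```text
clock 4.2 j [ 0.73  0.   -0.43  0.74 -0.47 -1.8 ] p [0.4675 0.2349 0.2349] gw 0.0854
F [ 0.37  0.65 -0.01] T [-0.257 -0.481 -0.012]
0 [array([-0.001, -0.004, -0.   ]), array([  0.215,  -0.961, 149.369])]
180 [array([-0.001, -0.004, -0.   ]), array([  0.719,   0.161, -30.628])]
```

Request:
send_rows:
  deltas:
    - {"grip": 1,"translation": [-0.001,-0.004,0],"twist": [0.7,0.2,-10]}
    - {"grip": 1,"translation": [-0.001,-0.004,0],"twist": [0.7,0.2,-20]}
    - {"grip": 1,"translation": [-0.001,-0.004,0],"twist": [0.7,0.2,-31]}
    - {"grip": 1,"translation": [-0.001,-0.004,0],"twist": [0.7,0.2,-31]}
    - {"grip": 1,"translation": [-0.001,-0.004,0],"twist": [0.7,0.2,-31]}

```text
clock: 4.82
eef_pos: [0.4691, 0.2383, 0.2357]
tool_rot: [0.951, -0.077, 0.3, 0.026]
ft_force: [-0.0, 0.7, 0.4]
grip_width: 0.0855
```

```bash
python3 st.py
python3 - <<'E'
from workcell import camera
import cv2,pickle
from plan import *
c=camera("wrist");pickle.dump(c,open("w2.pkl","wb"))
im=c["color"];cv2.imwrite("pics/w2.png",im)
print(proj(c,FILL+A*.042))
E
```

```text
clock 4.825 j [ 0.73  0.   -0.43  0.73 -0.47 -2.35] p [0.4691 0.2383 0.2357] gw 0.0855
F [ 0.13 -0.67 -0.44] T [-0.015 -0.526 -0.024]
0 [array([-0., -0., -0.]), array([ 4.50000e-02,  6.90000e-02, -1.79806e+02])]
180 [array([-0., -0., -0.]), array([ 0.044, -0.029,  0.193])]
[[322.37710923 200.95204093]]
```

View pics/w2.png

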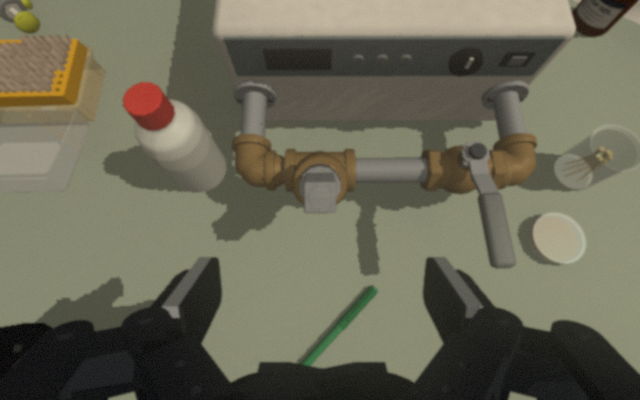

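Run:
```python
import cv2
a=cv2.imread("pics/w2.png")[140:235,270:380]
cv2.imwrite("pics/w2c.png",cv2.resize(a,None,fx=6,fy=6,interpolation=cv2.INTER_CUBIC))
```

```text
(no output)
```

View pics/w2c.png

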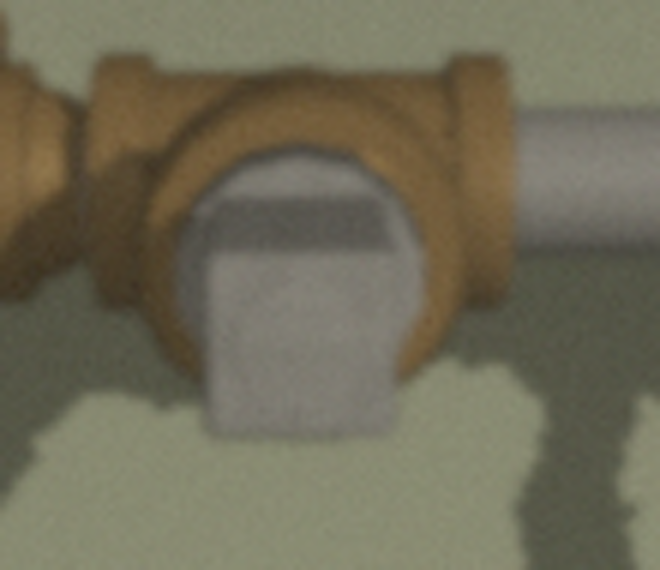

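Run:
```python
from plan import *
import pickle
c1=pickle.load(open("w1.pkl","rb"));c2=pickle.load(open("w2.pkl","rb"))
k1=np.array([[182,290],[365,292],[368,470],[186,474]])/6+[270,140]
k2=np.array([[210,250],[393,252],[397,434],[208,436]])/6+[270,140]
cy=R.from_euler('z',V[2]).apply([0,1,0]);cx=np.cross(cy,A)
def pts(v):
    r=R.from_rotvec(A*v[3]);X=r.apply(cx);Y=r.apply(cy);o=FILL+v[0]*cx+v[1]*cy+A*(.042+v[2])
    return np.array([o+.012*(a*X+b*Y) for a,b in((1,1),(1,-1),(-1,-1),(-1,1))])
P=pts([0,0,0,0])
for c,k in((c1,k1),(c2,k2)): print(proj(c,P).round(1).tolist(),k.round(1).tolist())
def match(c,k,v):
    p=proj(c,pts(v)); 
    return min((( np.roll(k,i,0)-p) for i in range(4)),key=lambda e:(e**2).sum()).ravel()
for n,S in(("1",[(c1,k1)]),("2",[(c2,k2)]),("both",[(c1,k1),(c2,k2)])):
    r=least_squares(lambda v:np.concatenate([match(c,k,v) for c,k in S]),[0,0,0,0])
    print(n,r.x[:3].round(4),np.degrees(r.x[3]).round(2),r.fun.round(1),(FILL+r.x[0]*cx+r.x[1]*cy+A*r.x[2]).round(4))
```

```text
[[328.7, 217.3], [296.0, 217.9], [294.7, 186.2], [328.3, 185.6]] [[300.3, 188.3], [330.8, 188.7], [331.3, 218.3], [301.0, 219.0]]
[[305.7, 184.9], [339.2, 185.0], [338.6, 216.6], [306.0, 216.4]] [[305.0, 181.7], [335.5, 182.0], [336.2, 212.3], [304.7, 212.7]]
1 [ 0.0066  0.0024 -0.0165] -0.43 [-0.1  0.1  0.2  0.5  0.4 -0.6 -0.5  0. ] [0.563  0.2252 0.1112]
2 [-0.001   0.0015 -0.0125] 0.33 [ 0.7 -0.4 -0.7 -0.1  0.3  0.1 -0.2  0.4] [0.5545 0.2258 0.1102]
both [ 0.0021  0.0021 -0.0028] -0.07 [-0.2 -0.4  1.8 -0.2  2.3  0.4 -0.4  1.2  2.1  0.6 -0.6  0.7  0.6 -0.3
  1.4  0.2] [0.5516 0.2269 0.1199]
```

```bash
sed -i 's/^FILL=.*/FILL=np.array([0.5511,0.2268,0.1205])/' plan.py
cat > go.py <<'E'
from plan import *
from workcell import bot
import sys
o=bot.get_obs()
print("t",o["clock"],"j6",o["joint_pos"][5].round(3),[x.round(4) for x in rel(o,FILL+A*float(sys.argv[1]),tooltarget(180))])
E
python3 go.py .011; python3 go.py .05
```

```text
t 4.875 j6 -2.347 [array([ 0.0017, -0.0021,  0.1308]), array([ 0.039 , -0.0313,  0.2255])]
t 4.875 j6 -2.347 [array([ 0.0018, -0.0021,  0.0918]), array([ 0.039 , -0.0313,  0.2255])]
```

Request:
send_rows:
  deltas:
    - {"grip": 1,"translation": [0.002,-0.002,0.03],"twist": [0,0,0.2]}
    - {"grip": 1,"translation": [0.002,-0.002,0.06],"twist": [0,0,0.2]}
    - {"grip": 1,"translation": [0.002,-0.002,0.08],"twist": [0,0,0.2]}
    - {"grip": 1,"translation": [0.002,-0.002,0.085],"twist": [0,0,0.2]}
    - {"grip": 1,"translation": [0.002,-0.002,0.085],"twist": [0,0,0.2]}

```text
clock: 5.5
eef_pos: [0.5191, 0.2319, 0.1672]
tool_rot: [0.95, -0.079, 0.3, 0.025]
ft_force: [0.3, -0.0, -0.0]
grip_width: 0.0857
```

```bash
python3 go.py .011
python3 - <<'E'
from workcell import camera
import cv2,pickle
from plan import *
c=camera("wrist");pickle.dump(c,open("w3.pkl","wb"))
im=c["color"];cv2.imwrite("pics/w3.png",im)
print(proj(c,[FILL+A*.042,FILL+A*.008]))
c=camera("side");im=c["color"];cv2.imwrite("pics/s3.png",cv2.resize(im[110:240,240:400],None,fx=5,fy=4.6 if 0 else 5-.4)[:600])
E
```

```text
t 5.5 j6 -2.431 [array([-0.0003, -0.0002,  0.0459]), array([ 0.0592, -0.0165, -0.0146])]
[[322.56034683 250.00895767]
 [322.41824108 225.25446011]]
```

View pics/w3.png

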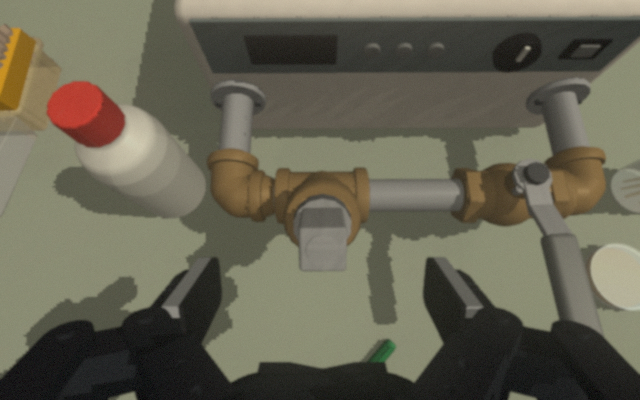

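View pics/s3.png

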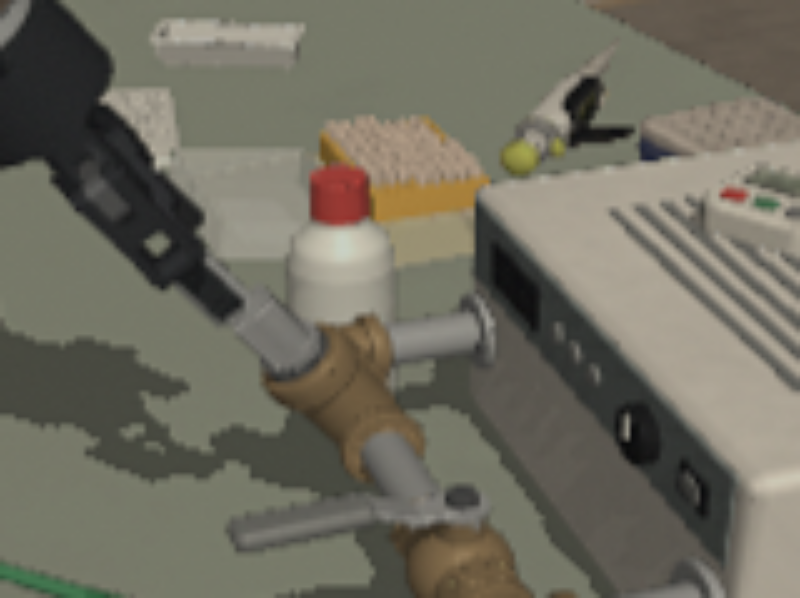

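Request:
send_rows:
  deltas:
    - {"grip": 1,"translation": [0,0,0.02],"twist": [0,0,0]}
    - {"grip": 1,"translation": [0,0,0.035],"twist": [0,0,0]}
    - {"grip": 1,"translation": [0,0,0.045],"twist": [0,0,0]}
    - {"grip": 1,"translation": [0,0,0.045],"twist": [0,0,0]}
    - {"grip": 0.5,"translation": [0,0,0.045],"twist": [0,0,0]}

```text
clock: 6.22
eef_pos: [0.5449, 0.2285, 0.1319]
tool_rot: [0.95, -0.079, 0.301, 0.024]
ft_force: [-0.3, 0.4, 0.5]
grip_width: 0.0697
```

```bash
python3 go.py .011; python3 st.py
```

```text
t 6.225 j6 -2.472 [array([-0.0013,  0.0006,  0.002 ]), array([-0.0458, -0.1169, -0.0238])]
clock 6.225 j [ 0.6   0.22 -0.5   0.38 -0.41 -2.47] p [0.5449 0.2285 0.1319] gw 0.0697
F [-0.04 -0.33 -0.66] T [-0.035 -0.554 -0.057]
0 [array([-0.001,  0.001, -0.127]), array([-1.84000e-01,  7.20000e-02,  1.79976e+02])]
180 [array([-0.001,  0.001, -0.127]), array([-0.046, -0.117, -0.024])]
```

Request:
send_rows:
  deltas:
    - {"grip": 0.35,"translation": [-0.0013,0.0006,0.001],"twist": [0,0,0]}
    - {"grip": 0.28,"translation": [-0.0013,0.0006,0.001],"twist": [0,0,0]}
    - {"grip": 0.1,"translation": [-0.0013,0.0006,0.001],"twist": [0,0,0]}
    - {"grip": 0,"translation": [-0.0013,0.0006,0.001],"twist": [0,0,0]}
    - {"grip": 0,"translation": [-0.0013,0.0006,0.001],"twist": [0,0,0]}

```text
clock: 6.85
eef_pos: [0.5441, 0.2278, 0.1307]
tool_rot: [0.95, -0.079, 0.301, 0.025]
ft_force: [-5.4, -1.9, 5.1]
grip_width: 0.0232
```

```bash
python3 go.py .011; python3 st.py
```

```text
t 6.85 j6 -2.473 [array([-0.0001, -0.0001,  0.0014]), array([-0.0355, -0.1319, -0.0062])]
clock 6.85 j [ 0.6   0.22 -0.5   0.38 -0.41 -2.47] p [0.5441 0.2278 0.1307] gw 0.0232
F [-1.18  2.72 -7.09] T [-0.394 -0.765 -0.136]
0 [array([ 0.   , -0.   , -0.128]), array([-2.07000e-01,  5.60000e-02,  1.79994e+02])]
180 [array([ 0.   , -0.   , -0.128]), array([-0.035, -0.132, -0.006])]
```

Request:
send_rows:
  deltas:
    - {"grip": 0,"translation": [0,0,0],"twist": [0,0,2]}
    - {"grip": 0,"translation": [0,0,0],"twist": [0,0,4]}
    - {"grip": 0,"translation": [0,0,0],"twist": [0,0,6]}
    - {"grip": 0,"translation": [0,0,0],"twist": [0,0,8]}
    - {"grip": 0,"translation": [0,0,0],"twist": [0,0,8]}

```text
clock: 7.48
eef_pos: [0.5441, 0.2278, 0.1307]
tool_rot: [0.942, -0.145, 0.302, 0.003]
ft_force: [-3.4, -0.9, 3.6]
grip_width: 0.023
```

```bash
cat > t.py <<'E'
from plan import *
from workcell import bot
o=bot.get_obs();q=R.from_quat(o["tool_rot"])
t=(tooltarget(180).inv()*q).as_rotvec();ang=np.degrees(t[2])
e=q.inv().apply(FILL+A*.011-o["eef_pos"])
print("t",round(o["clock"],2),"j6",o["joint_pos"][5].round(3),"ang",ang.round(2),"tilt",np.degrees(t[:2]).round(2),"off",(e*1e3).round(2),"F",q.inv().apply(o["ft_force"]).round(1),"T",q.inv().apply(o["ft_torque"]).round(3),"tau6",o["tau"][5].round(3),"gw",round(o["grip_width"],4))
E
python3 t.py
```

```text
t 7.47 j6 -2.332 ang 8.04 tilt [0.04 0.13] off [-0.08 -0.19  1.41] F [-0.3  1.5 -4.7] T [-0.443 -0.603 -0.045] tau6 0.165 gw 0.023
```

Request:
send_rows:
  deltas:
    - {"grip": 0,"translation": [0,0,0],"twist": [0,0,1.5]}
    - {"grip": 0,"translation": [0,0,0],"twist": [0,0,3]}
    - {"grip": 0,"translation": [0,0,0],"twist": [0,0,4.5]}
    - {"grip": 0,"translation": [0,0,0],"twist": [0,0,6]}
    - {"grip": 0,"translation": [0,0,0],"twist": [0,0,7.5]}

```text
clock: 8.1
eef_pos: [0.5441, 0.2277, 0.1306]
tool_rot: [0.931, -0.207, 0.301, -0.016]
ft_force: [-2.1, -1.5, 4.5]
grip_width: 0.0229
```

```bash
python3 t.py
```

```text
t 8.1 j6 -2.2 ang 15.64 tilt [0.03 0.13] off [-0.12 -0.27  1.36] F [ 1.6  1.5 -4.8] T [-0.551 -0.489 -0.314] tau6 0.082 gw 0.0229
```

Request:
send_rows:
  deltas:
    - {"grip": 0,"translation": [0,0,0],"twist": [0,0,1.5]}
    - {"grip": 0,"translation": [0,0,0],"twist": [0,0,3]}
    - {"grip": 0,"translation": [0,0,0],"twist": [0,0,4.5]}
    - {"grip": 0,"translation": [0,0,0],"twist": [0,0,6]}
    - {"grip": 0,"translation": [0,0,0],"twist": [0,0,7.5]}

```text
clock: 8.72
eef_pos: [0.5441, 0.2276, 0.1306]
tool_rot: [0.915, -0.268, 0.3, -0.036]
ft_force: [-2.8, -1.9, 2.6]
grip_width: 0.0231
```

```bash
python3 t.py
```

```text
t 8.72 j6 -2.067 ang 23.24 tilt [0.03 0.13] off [-0.16 -0.35  1.3 ] F [ 0.4  2.3 -3.5] T [-0.622 -0.386 -0.2  ] tau6 0.082 gw 0.0231
```

Request:
send_rows:
  deltas:
    - {"grip": 0,"translation": [0,0,0],"twist": [0,0,1.5]}
    - {"grip": 0,"translation": [0,0,0],"twist": [0,0,3]}
    - {"grip": 0,"translation": [0,0,0],"twist": [0,0,4.5]}
    - {"grip": 0,"translation": [0,0,0],"twist": [0,0,6]}
    - {"grip": 0,"translation": [0,0,0],"twist": [0,0,7.5]}

```text
clock: 9.35
eef_pos: [0.5441, 0.2275, 0.1305]
tool_rot: [0.895, -0.328, 0.297, -0.056]
ft_force: [-2.8, -1.6, 2.3]
grip_width: 0.0233
```

```bash
python3 t.py
```

```text
t 9.35 j6 -1.934 ang 30.84 tilt [0.03 0.12] off [-0.2  -0.4   1.28] F [ 0.4  2.2 -3.3] T [-0.65  -0.292 -0.171] tau6 0.082 gw 0.0233
```

Request:
send_rows:
  deltas:
    - {"grip": 0,"translation": [0,0,0],"twist": [0,0,1.5]}
    - {"grip": 0,"translation": [0,0,0],"twist": [0,0,3]}
    - {"grip": 0,"translation": [0,0,0],"twist": [0,0,4.5]}
    - {"grip": 0,"translation": [0,0,0],"twist": [0,0,6]}
    - {"grip": 0,"translation": [0,0,0],"twist": [0,0,7.5]}

```text
clock: 9.98
eef_pos: [0.544, 0.2275, 0.1305]
tool_rot: [0.871, -0.387, 0.292, -0.075]
ft_force: [-2.0, -2.1, 2.3]
grip_width: 0.0234
```

```bash
python3 t.py
```

```text
t 9.97 j6 -1.802 ang 38.44 tilt [0.03 0.12] off [-0.25 -0.46  1.23] F [ 1.5  1.9 -2.8] T [-0.696 -0.166 -0.261] tau6 0.082 gw 0.0234
```

Request:
send_rows:
  deltas:
    - {"grip": 0,"translation": [0,0,0],"twist": [0,0,1.5]}
    - {"grip": 0,"translation": [0,0,0],"twist": [0,0,3]}
    - {"grip": 0,"translation": [0,0,0],"twist": [0,0,4.5]}
    - {"grip": 0,"translation": [0,0,0],"twist": [0,0,6]}
    - {"grip": 0,"translation": [0,0,0],"twist": [0,0,7.5]}

```text
clock: 10.6
eef_pos: [0.544, 0.2274, 0.1304]
tool_rot: [0.844, -0.444, 0.286, -0.095]
ft_force: [-2.0, -2.3, 2.4]
grip_width: 0.0232
```

```bash
python3 t.py
```

```text
t 10.6 j6 -1.669 ang 46.04 tilt [0.03 0.12] off [-0.33 -0.46  1.22] F [ 1.9  1.8 -2.9] T [-0.696 -0.137 -0.259] tau6 0.082 gw 0.0232
```

Request:
send_rows:
  deltas:
    - {"grip": 0,"translation": [0,0,0],"twist": [0,0,1.5]}
    - {"grip": 0,"translation": [0,0,0],"twist": [0,0,3]}
    - {"grip": 0,"translation": [0,0,0],"twist": [0,0,4.5]}
    - {"grip": 0,"translation": [0,0,0],"twist": [0,0,6]}
    - {"grip": 0,"translation": [0,0,0],"twist": [0,0,7.5]}

```text
clock: 11.22
eef_pos: [0.544, 0.2274, 0.1304]
tool_rot: [0.813, -0.499, 0.28, -0.113]
ft_force: [-1.6, -1.6, 2.1]
grip_width: 0.0226
```

```bash
python3 t.py
```

```text
t 11.22 j6 -1.536 ang 53.64 tilt [0.03 0.11] off [-0.39 -0.51  1.17] F [ 1.6  1.  -2.4] T [-0.745  0.012 -0.231] tau6 0.082 gw 0.0226
```

Request:
send_rows:
  deltas:
    - {"grip": 0,"translation": [0,0,0],"twist": [0,0,1.5]}
    - {"grip": 0,"translation": [0,0,0],"twist": [0,0,3]}
    - {"grip": 0,"translation": [0,0,0],"twist": [0,0,4.5]}
    - {"grip": 0,"translation": [0,0,0],"twist": [0,0,6]}
    - {"grip": 0,"translation": [0,0,0],"twist": [0,0,7.5]}

```text
clock: 11.85
eef_pos: [0.5439, 0.2273, 0.1303]
tool_rot: [0.778, -0.552, 0.271, -0.131]
ft_force: [-0.7, -2.7, 0.9]
grip_width: 0.0231
```

```bash
python3 t.py
```

```text
t 11.85 j6 -1.404 ang 61.23 tilt [0.03 0.11] off [-0.44 -0.53  1.13] F [ 2.6  1.  -0.9] T [-0.736  0.089 -0.295] tau6 0.082 gw 0.0231
```

Request:
send_rows:
  deltas:
    - {"grip": 0,"translation": [0,0,0],"twist": [0,0,1.5]}
    - {"grip": 0,"translation": [0,0,0],"twist": [0,0,3]}
    - {"grip": 0,"translation": [0,0,0],"twist": [0,0,4.5]}
    - {"grip": 0,"translation": [0,0,0],"twist": [0,0,6]}
    - {"grip": 0,"translation": [0,0,0],"twist": [0,0,7.5]}

```text
clock: 12.48
eef_pos: [0.5439, 0.2273, 0.1302]
tool_rot: [0.739, -0.602, 0.262, -0.149]
ft_force: [-1.6, -1.9, 0.7]
grip_width: 0.0233
```

```bash
python3 t.py
```

```text
t 12.47 j6 -1.271 ang 68.83 tilt [0.03 0.11] off [-0.54 -0.55  1.09] F [ 1.8  1.3 -1.3] T [-0.75   0.151 -0.304] tau6 0.082 gw 0.0233
```

Request:
send_rows:
  deltas:
    - {"grip": 0,"translation": [0,0,0],"twist": [0,0,1.5]}
    - {"grip": 0,"translation": [0,0,0],"twist": [0,0,3]}
    - {"grip": 0,"translation": [0,0,0],"twist": [0,0,4.5]}

```text
clock: 12.85
eef_pos: [0.5439, 0.2273, 0.1302]
tool_rot: [0.715, -0.631, 0.256, -0.159]
ft_force: [-1.4, -1.8, 1.4]
grip_width: 0.0232
```

```bash
python3 t.py
```

```text
t 12.85 j6 -1.191 ang 73.43 tilt [0.03 0.1 ] off [-0.57 -0.55  1.06] F [ 1.9  0.6 -1.7] T [-0.745  0.226 -0.245] tau6 0.082 gw 0.0232
```

Request:
send_rows:
  deltas:
    - {"grip": 0,"translation": [0,0,0],"twist": [0,0,1.5]}
    - {"grip": 0,"translation": [0,0,0],"twist": [0,0,3]}
    - {"grip": 0,"translation": [0,0,0],"twist": [0,0,4.5]}
    - {"grip": 0,"translation": [0,0,0],"twist": [0,0,6]}
    - {"grip": 0,"translation": [0,0,0],"twist": [0,0,7.5]}

```text
clock: 13.48
eef_pos: [0.5438, 0.2273, 0.1301]
tool_rot: [-0.671, 0.677, -0.245, 0.176]
ft_force: [-0.6, -1.5, 0.0]
grip_width: 0.0229
```

```bash
python3 t.py
```

```text
t 13.47 j6 -1.058 ang 81.03 tilt [0.03 0.1 ] off [-0.67 -0.56  1.02] F [ 1.6  0.5 -0.2] T [-0.681  0.383 -0.247] tau6 0.081 gw 0.0229
```

Request:
send_rows:
  deltas:
    - {"grip": 0,"translation": [0,0,0],"twist": [0,0,1.5]}
    - {"grip": 0,"translation": [0,0,0],"twist": [0,0,3]}
    - {"grip": 0,"translation": [0,0,0],"twist": [0,0,4.5]}

```text
clock: 13.85
eef_pos: [0.5438, 0.2273, 0.1301]
tool_rot: [-0.644, 0.703, -0.237, 0.186]
ft_force: [-0.1, -2.2, -1.2]
grip_width: 0.0229
```

```bash
python3 t.py
```

```text
t 13.85 j6 -0.978 ang 85.62 tilt [0.04 0.1 ] off [-0.68 -0.5   1.03] F [2.2 0.6 1.1] T [-0.578  0.35  -0.254] tau6 0.131 gw 0.0229
```

Request:
send_rows:
  deltas:
    - {"grip": 0,"translation": [0,0,0],"twist": [0,0,1.5]}
    - {"grip": 0,"translation": [0,0,0],"twist": [0,0,3]}

```text
clock: 14.1
eef_pos: [0.5438, 0.2273, 0.1301]
tool_rot: [-0.624, 0.721, -0.232, 0.192]
ft_force: [-0.6, -2.9, 0.2]
grip_width: 0.0232
```

```bash
python3 t.py
```

```text
t 14.1 j6 -0.924 ang 88.72 tilt [0.04 0.09] off [-0.73 -0.5   1.  ] F [ 2.9  0.1 -0.2] T [-0.5    0.301 -0.328] tau6 0.183 gw 0.0232
```

Request:
send_rows:
  deltas:
    - {"grip": 0,"translation": [0,0,0],"twist": [0,0,1.5]}
    - {"grip": 0,"translation": [0,0,0],"twist": [0,0,3]}

```text
clock: 14.35
eef_pos: [0.5438, 0.2272, 0.13]
tool_rot: [-0.605, 0.737, -0.227, 0.198]
ft_force: [-1.0, -1.8, -0.2]
grip_width: 0.0232
```

```bash
python3 t.py
```

```text
t 14.35 j6 -0.87 ang 91.8 tilt [0.04 0.1 ] off [-0.78 -0.47  0.98] F [ 1.9  0.6 -0.2] T [-0.38  0.26 -0.5 ] tau6 0.299 gw 0.0232
```

Request:
send_rows:
  deltas:
    - {"grip": 0,"translation": [0,0,0],"twist": [0,0,1]}
    - {"grip": 0,"translation": [0,0,0],"twist": [0,0,2]}

```text
clock: 14.6
eef_pos: [0.5437, 0.2273, 0.13]
tool_rot: [-0.591, 0.748, -0.223, 0.202]
ft_force: [-0.3, -2.4, 0.3]
grip_width: 0.0234
```

```bash
python3 t.py
```

```text
t 14.6 j6 -0.834 ang 93.86 tilt [0.04 0.09] off [-0.78 -0.52  0.97] F [ 2.4 -0.4 -0.2] T [-0.501  0.235 -0.402] tau6 0.319 gw 0.0234
```

Request:
send_rows:
  deltas:
    - {"grip": 0,"translation": [0,0,0],"twist": [0,0,1]}
    - {"grip": 0,"translation": [0,0,0],"twist": [0,0,2]}

```text
clock: 14.85
eef_pos: [0.5438, 0.2272, 0.13]
tool_rot: [-0.578, 0.758, -0.22, 0.206]
ft_force: [-1.4, -3.4, -2.0]
grip_width: 0.0232
```

```bash
python3 t.py
```

```text
t 14.85 j6 -0.798 ang 95.91 tilt [0.04 0.1 ] off [-0.83 -0.45  0.96] F [3.8 1.5 1.1] T [-0.232  0.189 -0.623] tau6 0.466 gw 0.0232
```

Request:
send_rows:
  deltas:
    - {"grip": 0,"translation": [0,0,0],"twist": [0,0,1]}
    - {"grip": 0,"translation": [0,0,0],"twist": [0,0,2]}

```text
clock: 15.1
eef_pos: [0.5437, 0.2273, 0.1299]
tool_rot: [-0.564, 0.769, -0.216, 0.21]
ft_force: [-0.1, -2.3, 1.2]
grip_width: 0.0233
```

```bash
python3 t.py
```

```text
t 15.1 j6 -0.762 ang 97.99 tilt [0.04 0.08] off [-0.79 -0.5   0.95] F [ 2.1 -1.2 -0.8] T [-0.329  0.121 -0.458] tau6 0.291 gw 0.0233
```

Request:
send_rows:
  deltas:
    - {"grip": 0,"translation": [0,0,0],"twist": [0,0,0.4]}
    - {"grip": 0,"translation": [0,0,0],"twist": [0,0,0.8]}
    - {"grip": 0,"translation": [0,0,0],"twist": [0,0,1.2]}
    - {"grip": 0,"translation": [0,0,0],"twist": [0,0,1.6]}
    - {"grip": 0,"translation": [0,0,0],"twist": [0,0,2]}

```text
clock: 15.72
eef_pos: [0.5437, 0.2273, 0.1299]
tool_rot: [-0.55, 0.779, -0.212, 0.214]
ft_force: [-0.6, -1.9, -0.7]
grip_width: 0.0235
```

```bash
python3 t.py
```

```text
t 15.72 j6 -0.727 ang 100.01 tilt [0.04 0.07] off [-0.83 -0.54  0.93] F [2.  0.3 0.4] T [-0.578  0.088 -0.468] tau6 0.417 gw 0.0235
```

Request:
send_rows:
  deltas:
    - {"grip": 0,"translation": [0,0,0],"twist": [0,0,0.4]}
    - {"grip": 0,"translation": [0,0,0],"twist": [0,0,0.8]}
    - {"grip": 0,"translation": [0,0,0],"twist": [0,0,1.2]}
    - {"grip": 0,"translation": [0,0,0],"twist": [0,0,1.6]}
    - {"grip": 0,"translation": [0,0,0],"twist": [0,0,2]}

```text
clock: 16.35
eef_pos: [0.5437, 0.2273, 0.1299]
tool_rot: [-0.537, 0.788, -0.208, 0.218]
ft_force: [-0.3, -2.2, -1.5]
grip_width: 0.0231
```

```bash
python3 t.py
```

```text
t 16.35 j6 -0.691 ang 102.04 tilt [0.04 0.08] off [-0.85 -0.49  0.91] F [2.4 0.4 1.3] T [-0.332  0.079 -0.582] tau6 0.512 gw 0.0231
```

Run:
```python
from workcell import camera,bot
from plan import *
for i in range(4):
    c=camera("top");o=bot.get_obs();q=R.from_quat(o["tool_rot"])
    print(o["clock"],o["joint_pos"][5].round(4),q.inv().apply(o["ft_torque"]).round(3),o["tau"][5].round(3))
```

```text
16.4 -0.6913 [-0.393  0.081 -0.52 ] 0.555
16.45 -0.6916 [-0.321  0.114 -0.545] 0.546
16.5 -0.6917 [-0.401  0.068 -0.537] 0.526
16.55 -0.6918 [-0.396  0.087 -0.538] 0.521
```

Request:
send_rows:
  deltas:
    - {"grip": 0.6,"translation": [0,0,0],"twist": [0,0,0]}
    - {"grip": 0.6,"translation": [0,0,0],"twist": [0,0,0]}
    - {"grip": 0.6,"translation": [0,0,0],"twist": [0,0,0]}
    - {"grip": 0.6,"translation": [0,0,-0.01],"twist": [0,0,0]}
    - {"grip": 0.6,"translation": [0,0,-0.04],"twist": [0,0,0]}

```text
clock: 17.18
eef_pos: [0.5201, 0.2305, 0.1619]
tool_rot: [-0.537, 0.788, -0.208, 0.216]
ft_force: [-0.2, 0.5, 0.3]
grip_width: 0.0512
```

```bash
python3 t.py
```

```text
t 17.18 j6 -0.654 ang 102.0 tilt [-0.14  0.09] off [-1.92 -1.4  40.81] F [-0.4  0.1 -0.4] T [-0.595  0.135  0.022] tau6 -0.207 gw 0.0512
```

Request:
send_rows:
  deltas:
    - {"grip": 0.6,"translation": [0,0,-0.03],"twist": [0,0,0]}
    - {"grip": 0.6,"translation": [0,0,-0.06],"twist": [0,0,0]}
    - {"grip": 0.6,"translation": [0,0,-0.08],"twist": [0,0,0]}
    - {"grip": 0.6,"translation": [0,0,-0.08],"twist": [0,0,0]}

```text
clock: 17.68
eef_pos: [0.4752, 0.2393, 0.2299]
tool_rot: [-0.537, 0.788, -0.208, 0.218]
ft_force: [-0.5, 0.2, -0.0]
grip_width: 0.0511
```

```bash
python3 t.py
python3 - <<'E'
from workcell import camera
import cv2,pickle
from plan import *
c=camera("wrist");pickle.dump(c,open("w4.pkl","wb"))
im=c["color"];cv2.imwrite("pics/w4.png",im)
c=proj(c,FILL+A*.042)[0].astype(int);print(c)
cv2.imwrite("pics/w4c.png",cv2.resize(im[c[1]-50:c[1]+50,c[0]-60:c[0]+60],None,fx=5,fy=5,interpolation=cv2.INTER_CUBIC))
E
```

```text
t 17.68 j6 -0.572 ang 102.06 tilt [0.15 0.03] off [ 2.0000e-02 -1.0000e-02  1.2276e+02] F [-0.   0.5 -0.3] T [-0.547  0.094  0.005] tau6 0.046 gw 0.0511
[322 201]
```

View pics/w4c.png

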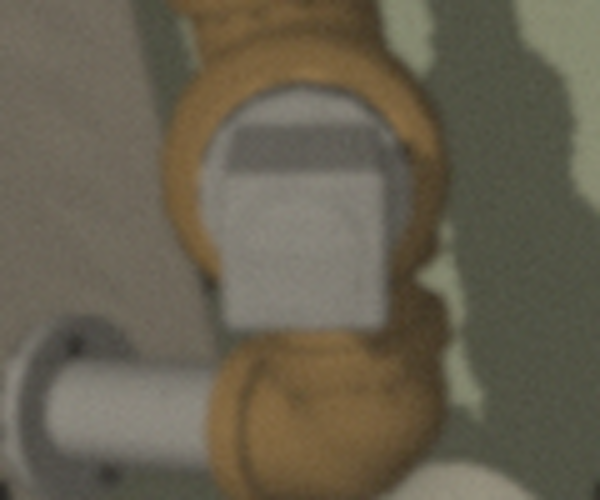

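```bash
cat > lev.py <<'E'
from plan import *
from workcell import bot
import sys
S=np.array([0.558,0.083,0])
def pose(phi,off,z,r=.07,s=1):
    u=R.from_euler('z',V[2]+np.radians(phi)).apply([-1,0,0]);n=np.cross(u,[0,0,1])
    p=S+r*u+off*n;p[2]=z
    y=s*u;zz=np.array([0,0,-1]);x=np.cross(y,zz)
    return p,R.from_matrix(np.c_[x,y,zz])
if __name__=="__main__":
    o=bot.get_obs();q=R.from_quat(o["tool_rot"])
    print("t",round(o["clock"],2),"j",o["joint_pos"].round(2),"p",o["eef_pos"].round(4),"F",o["ft_force"].round(1),"T",o["ft_torque"].round(2))
    for a in sys.argv[1:]:
        v=eval("("+a+")")
        for s in (1,-1):
            p,r=pose(*v,s=s);d=rel(o,p,r);print(a,s,p.round(3),d[0].round(4),d[1].round(1),"j",np.round(j6of(p,r),2))
E
python3 lev.py "3,.045,.2" "90,.02,.11"
```

```text
t 17.73 j [ 0.72  0.02 -0.44  0.7  -0.46 -0.57] p [0.4751 0.2388 0.2286] F [ 0.4  0.2 -0.1] T [ 0.08  0.57 -0.02]
3,.045,.2 1 [0.494 0.136 0.2  ] [ 0.094  -0.0327  0.0436] [-35.    2.7 -14.6] j [ 0.27  0.   -1.19]
3,.045,.2 -1 [0.494 0.136 0.2  ] [ 0.094  -0.0327  0.0436] [  3.9  50.1 157.9] j [0.27 0.   1.95]
90,.02,.11 1 [0.527 0.017 0.11 ] [ 0.2047 -0.0472  0.1473] [-31.1 -25.2 -98.5] j [ 0.03  0.   -2.94]
90,.02,.11 -1 [0.527 0.017 0.11 ] [ 0.2047 -0.0472  0.1473] [-23.8  29.4  75.4] j [0.03 0.   0.2 ]
```

Request:
send_rows:
  deltas:
    - {"grip": 0,"translation": [0.02,-0.007,0.0],"twist": [-7,0.5,-3]}
    - {"grip": 0,"translation": [0.04,-0.013,0.01],"twist": [-14,1,-6]}
    - {"grip": 0,"translation": [0.06,-0.02,0.02],"twist": [-21,1.6,-9]}
    - {"grip": 0,"translation": [0.08,-0.028,0.032],"twist": [-28,2.2,-12]}
    - {"grip": 0,"translation": [0.094,-0.0327,0.0436],"twist": [-35,2.7,-14.6]}

```text
clock: 18.35
eef_pos: [0.4939, 0.1341, 0.1993]
tool_rot: [-0.666, 0.746, 0.001, -0.001]
ft_force: [-0.6, 0.3, 0.2]
grip_width: -0.0001
```

```bash
python3 lev.py "3,.045,.2" "3,.045,.11"
python3 - <<'E'
from workcell import camera
import cv2
cv2.imwrite("pics/w5.png",camera("wrist")["color"])
c=camera("top");im=c["color"];cv2.imwrite("pics/t5.png",cv2.resize(im[110:260,220:420],None,fx=4,fy=4,interpolation=cv2.INTER_CUBIC))
E
```

```text
t 18.35 j [ 0.26  0.28 -0.02  1.27  0.   -1.19] p [0.4939 0.1341 0.1993] F [-0.6  0.3  0.2] T [ 0.   -0.06 -0.03]
3,.045,.2 1 [0.494 0.136 0.2  ] [-0.0014  0.0006 -0.0007] [0.2 0.  0. ] j [ 0.27  0.   -1.19]
3,.045,.2 -1 [0.494 0.136 0.2  ] [-0.0014  0.0006 -0.0007] [-1.0e-01  3.0e-01 -1.8e+02] j [0.27 0.   1.95]
3,.045,.11 1 [0.494 0.136 0.11 ] [-0.0013  0.0003  0.0893] [0.2 0.  0. ] j [ 0.27  0.   -1.19]
3,.045,.11 -1 [0.494 0.136 0.11 ] [-0.0013  0.0003  0.0893] [-1.0e-01  3.0e-01 -1.8e+02] j [0.27 0.   1.95]
```

View pics/w5.png

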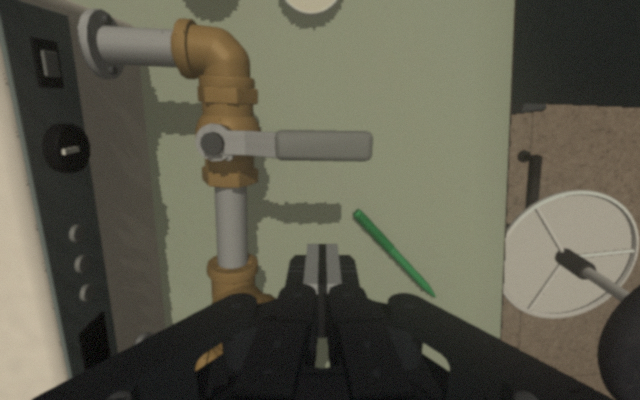

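View pics/t5.png

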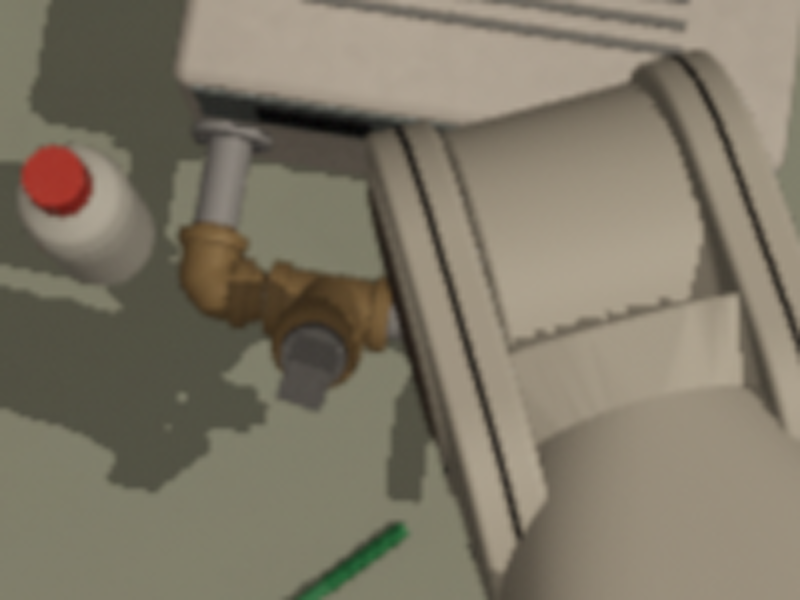

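Request:
send_rows:
  deltas:
    - {"grip": 0,"translation": [-0.001,0,0.03],"twist": [0,0,0]}
    - {"grip": 0,"translation": [-0.001,0,0.06],"twist": [0,0,0]}
    - {"grip": 0,"translation": [-0.001,0,0.085],"twist": [0,0,0]}
    - {"grip": 0,"translation": [-0.001,0,0.089],"twist": [0,0,0]}

```text
clock: 18.95
eef_pos: [0.4926, 0.1338, 0.1054]
tool_rot: [-0.665, 0.747, 0.002, -0.004]
ft_force: [-0.2, -0.1, 0.5]
grip_width: 0.0001
```

```bash
python3 lev.py "3,.025,.11" "8,.0205,.11" "14,.0205,.11" "20,.0205,.11" "26,.0205,.11" "32,.0205,.11"|grep -v " -1 \["
```

```text
t 18.95 j [ 0.27  0.36 -0.17  1.05 -0.   -1.19] p [0.4926 0.1338 0.1054] F [-0.2 -0.1  0.5] T [-0.05  0.05 -0.02]
3,.025,.11 1 [0.491 0.116 0.11 ] [ 0.0181 -0.0007 -0.0045] [ 0.5 -0.2 -0.2] j [ 0.23  0.   -1.23]
8,.0205,.11 1 [0.489 0.105 0.11 ] [ 0.0288  0.0008 -0.0044] [ 0.5 -0.2 -5.2] j [ 0.21  0.   -1.33]
14,.0205,.11 1 [0.487 0.098 0.11 ] [ 0.0364  0.0019 -0.0044] [  0.5  -0.2 -11.2] j [ 0.2   0.   -1.45]
20,.0205,.11 1 [0.485 0.09  0.11 ] [ 0.044   0.0021 -0.0044] [  0.5  -0.1 -17.2] j [ 0.18  0.   -1.57]
26,.0205,.11 1 [0.485 0.083 0.11 ] [ 0.0516  0.0016 -0.0043] [  0.5  -0.1 -23.2] j [ 0.17  0.   -1.69]
32,.0205,.11 1 [0.485 0.075 0.11 ] [ 0.0592  0.0003 -0.0043] [  0.5  -0.1 -29.2] j [ 0.15  0.   -1.81]
```

Request:
send_rows:
  deltas:
    - {"grip": 0,"translation": [0.018,0,-0.004],"twist": [0.5,-0.2,0]}
    - {"grip": 0,"translation": [0.029,0.001,-0.004],"twist": [0.5,-0.2,-5]}
    - {"grip": 0,"translation": [0.0365,0.002,-0.004],"twist": [0.5,-0.2,-11]}
    - {"grip": 0,"translation": [0.044,0.002,-0.004],"twist": [0.5,-0.1,-17]}
    - {"grip": 0,"translation": [0.0515,0.0015,-0.004],"twist": [0.5,-0.1,-23]}

```text
clock: 19.58
eef_pos: [0.4844, 0.0828, 0.1107]
tool_rot: [0.801, -0.598, -0.001, -0.001]
ft_force: [-0.8, 3.7, -2.2]
grip_width: 0.0
```

```bash
python3 lev.py "32,.0205,.11" "38,.0205,.11" "44,.0205,.11" "50,.0205,.11" "56,.0205,.11"|grep -v " -1 \["
python3 - <<'E'
from workcell import camera
import cv2
cv2.imwrite("pics/w6.png",camera("wrist")["color"])
E
```

```text
t 19.57 j [ 0.17  0.31 -0.23  1.03  0.   -1.69] p [0.4844 0.0828 0.1107] F [-0.8  3.7 -2.2] T [0.66 0.26 0.06]
32,.0205,.11 1 [0.485 0.075 0.11 ] [0.0077 0.0012 0.0007] [-0.   0.1 -6. ] j [ 0.15  0.   -1.81]
38,.0205,.11 1 [0.487 0.068 0.11 ] [0.0152 0.0021 0.0007] [ -0.    0.1 -12. ] j [ 0.14  0.   -1.93]
44,.0205,.11 1 [0.489 0.06  0.11 ] [0.0229 0.0023 0.0007] [ -0.    0.1 -18. ] j [ 0.12  0.   -2.05]
50,.0205,.11 1 [0.491 0.053 0.11 ] [0.0305 0.0017 0.0007] [ -0.    0.1 -24. ] j [ 0.11  0.   -2.17]
56,.0205,.11 1 [0.495 0.046 0.11 ] [0.038  0.0003 0.0006] [ -0.1   0.1 -30. ] j [ 0.09  0.   -2.29]
```

View pics/w6.png

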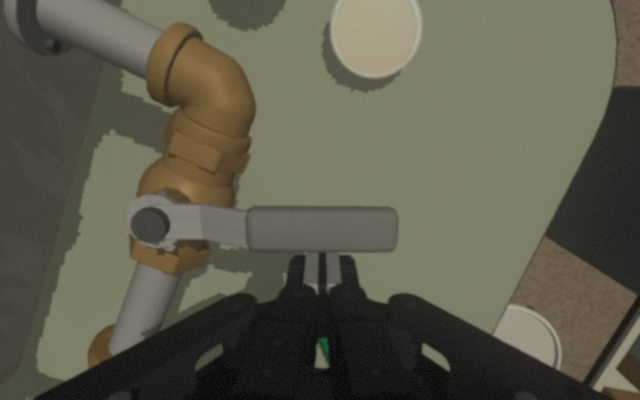

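The picture shows the fingertips (~322,258) flush on the grip's side, pushing it; the lever has turned. Continue the arc.

Request:
send_rows:
  deltas:
    - {"grip": 0,"translation": [0.0077,0.0012,0],"twist": [0,0,-6]}
    - {"grip": 0,"translation": [0.0152,0.002,0],"twist": [0,0,-12]}
    - {"grip": 0,"translation": [0.023,0.0023,0],"twist": [0,0,-18]}
    - {"grip": 0,"translation": [0.0305,0.0017,0],"twist": [0,0,-24]}
    - {"grip": 0,"translation": [0.038,0.0003,0],"twist": [0,0,-30]}

```text
clock: 20.25
eef_pos: [0.4947, 0.0454, 0.1117]
tool_rot: [0.929, -0.369, -0.0, -0.001]
ft_force: [-1.0, 2.9, -1.4]
grip_width: 0.0
```

```bash
python3 lev.py "62,.0205,.11" "68,.0205,.11" "74,.0205,.11" "79,.0205,.11" "83,.0205,.11"|grep -v " -1 \["
```

```text
t 20.25 j [ 0.09  0.32 -0.21  1.04  0.   -2.3 ] p [0.4947 0.0454 0.1117] F [-1.   2.9 -1.4] T [0.64 0.32 0.02]
62,.0205,.11 1 [0.499 0.04  0.11 ] [0.007  0.0009 0.0017] [-0.1  0.1 -5.8] j [ 0.08  0.   -2.41]
68,.0205,.11 1 [0.504 0.034 0.11 ] [0.0146 0.0019 0.0017] [ -0.1   0.1 -11.8] j [ 0.07  0.   -2.53]
74,.0205,.11 1 [0.509 0.029 0.11 ] [0.0222 0.0021 0.0017] [ -0.1   0.  -17.8] j [ 0.06  0.   -2.64]
79,.0205,.11 1 [0.514 0.025 0.11 ] [0.0285 0.0017 0.0017] [ -0.1   0.  -22.8] j [ 0.05  0.   -2.74]
83,.0205,.11 1 [0.519 0.022 0.11 ] [0.0336 0.0009 0.0017] [ -0.1   0.  -26.8] j [ 0.04  0.   -2.81]
```

Request:
send_rows:
  deltas:
    - {"grip": 0,"translation": [0.007,0.001,0.001],"twist": [0,0,-6]}
    - {"grip": 0,"translation": [0.0146,0.002,0.001],"twist": [0,0,-12]}
    - {"grip": 0,"translation": [0.0222,0.002,0.001],"twist": [0,0,-18]}
    - {"grip": 0,"translation": [0.0285,0.0017,0.001],"twist": [0,0,-23]}
    - {"grip": 0,"translation": [0.0336,0.001,0.001],"twist": [0,0,-27]}

```text
clock: 20.88
eef_pos: [0.5176, 0.0208, 0.1117]
tool_rot: [0.99, -0.142, 0.0, -0.001]
ft_force: [-1.7, -0.3, -0.4]
grip_width: 0.0003
```

```bash
python3 lev.py "86,.0205,.11" "88,.0205,.11" "90,.0205,.11"|grep -v " -1 \["
python3 - <<'E'
from workcell import camera
import cv2
cv2.imwrite("pics/w7.png",camera("wrist")["color"])
E
```

```text
t 20.88 j [ 0.04  0.36 -0.16  1.05  0.   -2.82] p [0.5176 0.0208 0.1117] F [-1.7 -0.3 -0.4] T [0.12 0.56 0.03]
86,.0205,.11 1 [0.522 0.02  0.11 ] [ 0.0044 -0.0002  0.0017] [-0.1  0.  -2.8] j [ 0.04  0.   -2.87]
88,.0205,.11 1 [0.524 0.018 0.11 ] [0.0068 0.0004 0.0017] [-0.1  0.  -4.8] j [ 0.04  0.   -2.91]
90,.0205,.11 1 [0.526 0.017 0.11 ] [0.0093 0.0009 0.0017] [-0.1  0.  -6.8] j [ 0.03  0.   -2.94]
```

View pics/w7.png

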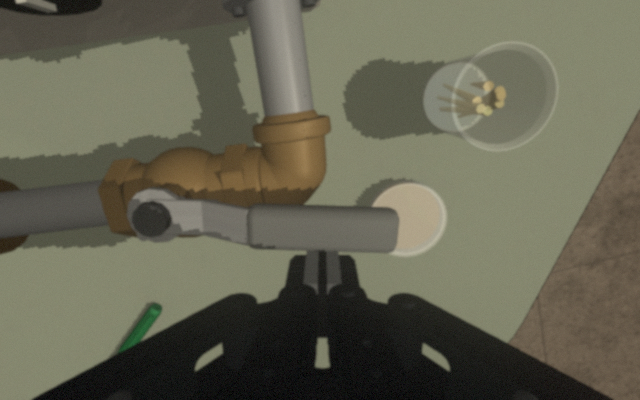

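Request:
send_rows:
  deltas:
    - {"grip": 0,"translation": [0.0044,0,0.001],"twist": [0,0,-3]}
    - {"grip": 0,"translation": [0.007,0.0004,0.001],"twist": [0,0,-5]}
    - {"grip": 0,"translation": [0.009,0.001,0.001],"twist": [0,0,-7]}
    - {"grip": 0,"translation": [0.0095,0.001,0.001],"twist": [0,0,-7]}

```text
clock: 21.42
eef_pos: [0.5271, 0.0166, 0.111]
tool_rot: [0.997, -0.081, 0.001, -0.001]
ft_force: [-2.9, -1.3, 2.3]
grip_width: 0.0
```

```bash
python3 lev.py "90,.0205,.11"|grep -v " -1 \["
```

```text
t 21.43 j [ 0.03  0.38 -0.13  1.06  0.   -2.95] p [0.5271 0.0166 0.111 ] F [-2.9 -1.3  2.3] T [-0.26  0.6  -0.05]
90,.0205,.11 1 [0.526 0.017 0.11 ] [-0.001  -0.0006  0.001 ] [-0.1 -0.1  0.2] j [ 0.03  0.   -2.94]
```

Force is still just the turning load, so I push on 1 mm at a time until the stop is felt.

Request:
send_rows:
  deltas:
    - {"grip": 0,"translation": [0.001,0,0],"twist": [0,0,0]}
    - {"grip": 0,"translation": [0.002,0,0],"twist": [0,0,0]}

```text
clock: 21.68
eef_pos: [0.5283, 0.0163, 0.1109]
tool_rot: [0.997, -0.081, -0.0, -0.001]
ft_force: [-6.0, -1.0, 3.9]
grip_width: -0.0001
```

```bash
python3 lev.py
```

```text
t 21.68 j [ 0.03  0.38 -0.13  1.06  0.   -2.95] p [0.5283 0.0163 0.1109] F [-6.  -1.   3.9] T [-0.2   1.26 -0.07]
```

Request:
send_rows:
  deltas:
    - {"grip": 0,"translation": [0.001,0,0],"twist": [0,0,0]}
    - {"grip": 0,"translation": [0.002,0,0],"twist": [0,0,0]}

```text
clock: 21.92
eef_pos: [0.5283, 0.0163, 0.1109]
tool_rot: [0.997, -0.081, -0.002, -0.001]
ft_force: [-10.6, -1.2, 7.5]
grip_width: -0.0
```

```bash
python3 lev.py
```

```text
t 21.93 j [ 0.03  0.38 -0.12  1.07  0.   -2.95] p [0.5283 0.0163 0.1109] F [-10.6  -1.2   7.5] T [-0.04  1.92 -0.01]
```

Request:
send_rows:
  deltas:
    - {"grip": 0,"translation": [-0.01,0,0],"twist": [0,0,0]}
    - {"grip": 0,"translation": [-0.04,0,0],"twist": [0,0,0]}
    - {"grip": 0,"translation": [-0.06,0,-0.03],"twist": [0,0,0]}
    - {"grip": 0,"translation": [-0.1,0,-0.08],"twist": [0,0,0]}
    - {"grip": 0,"translation": [-0.14,0,-0.13],"twist": [0,0,0]}

```text
clock: 22.55
eef_pos: [0.3921, 0.0388, 0.2404]
tool_rot: [0.997, -0.081, -0.001, -0.001]
ft_force: [1.5, -0.4, 0.7]
grip_width: 0.0001
```

Request:
send_rows:
  deltas:
    - {"grip": 0,"translation": [-0.02,0.05,0],"twist": [0,0,0]}
    - {"grip": 0,"translation": [-0.04,0.1,0],"twist": [0,0,0]}
    - {"grip": 0,"translation": [-0.04,0.15,0],"twist": [0,0,0]}
    - {"grip": 0,"translation": [-0.04,0.2,0],"twist": [0,0,0]}
    - {"grip": 0,"translation": [-0.04,0.2,0],"twist": [0,0,0]}

```text
clock: 23.18
eef_pos: [0.3356, -0.0877, 0.2399]
tool_rot: [0.994, -0.109, -0.004, 0.022]
ft_force: [0.3, 0.4, -0.0]
grip_width: -0.0003
```

```bash
python3 lev.py
python3 - <<'E'
from workcell import camera
import cv2
c=camera("top");im=c["color"];cv2.imwrite("pics/t8.png",cv2.resize(im[110:260,220:420],None,fx=4,fy=4,interpolation=cv2.INTER_CUBIC))
c=camera("side");im=c["color"];cv2.imwrite("pics/s8.png",im)
E
```

```text
t 23.18 j [-0.22 -0.07 -0.32  1.33 -0.04 -3.14] p [ 0.3356 -0.0877  0.2399] F [ 0.3  0.4 -0. ] T [ 0.09 -0.02  0.03]
```

View pics/t8.png

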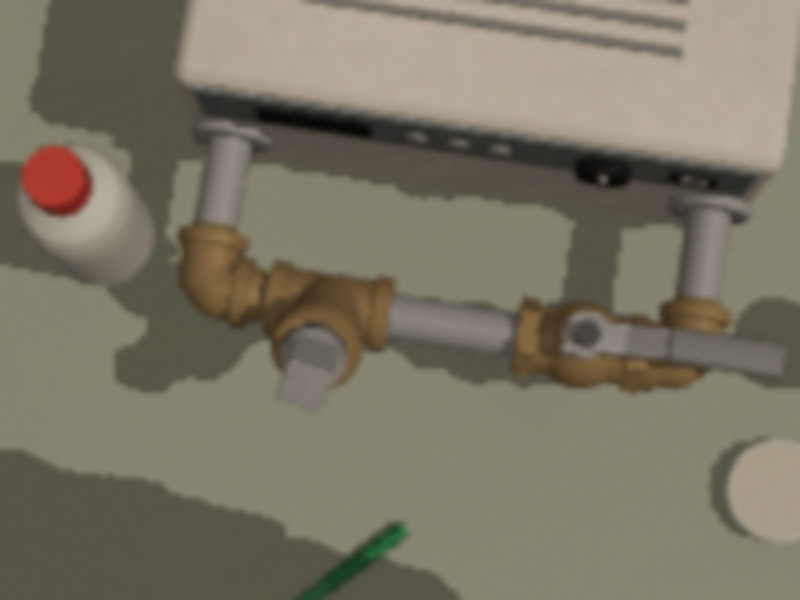

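View pics/s8.png

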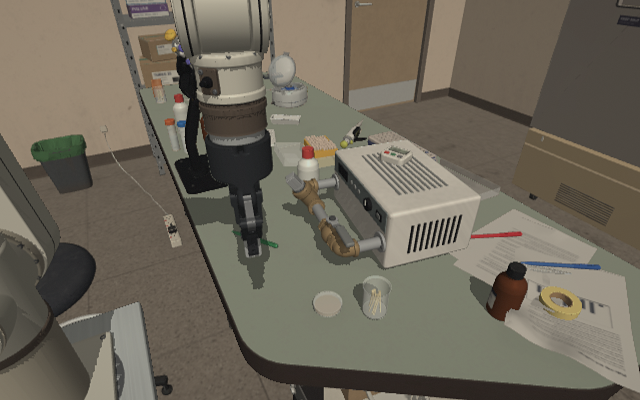

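Request:
send_rows:
  deltas:
    - {"grip": 0,"translation": [-0.01,0,0],"twist": [0,0,8]}
    - {"grip": 0,"translation": [-0.01,0,0],"twist": [0,0,14]}
    - {"grip": 0,"translation": [-0.01,0,0],"twist": [0,0,14]}
    - {"grip": 0,"translation": [-0.01,0,0],"twist": [0,0,14]}

```text
clock: 23.78
eef_pos: [0.3258, -0.0849, 0.2397]
tool_rot: [0.974, -0.227, -0.002, 0.022]
ft_force: [0.9, -0.2, -0.1]
grip_width: 0.0002
```

Run:
```python
from workcell import bot
o=bot.get_obs();print(o["clock"],o["joint_pos"].round(3),abs(o["joint_vel"]).max(),o["ft_force"].round(2),o["eef_pos"])
print(bot.job_done())
```

```text
23.775 [-0.215 -0.088 -0.334  1.329 -0.044 -2.898] 0.004232794510869057 [ 0.93 -0.24 -0.07] [ 0.32584113 -0.08490537  0.23967334]
the job is handed in; nothing more can be done
None
```

I screwed the plug in until it went snug, then opened the valve lever to its stop, and handed the job in at about 24 s. No verdict was reported.

- **Plug:** I turned it clockwise about 102° in one grasp. The torque was even at about 0.25 N m for about 83°, then climbed. I stopped at about 0.55 N m measured at the wrist, averaged over four readings while holding. The angle past the bind point suggests about 0.58, and the noisier joint-6 torque read up to about 0.7. That puts it inside the 0.5 to 0.7 band, though the readings disagree by about 0.1. After I let go, the wrist picture showed no visible spring-back.
- **Lever:** I pushed it round with closed fingers until it stopped moving and the force rose to about 11 N. The last top view shows it lying along the pipe, pointing away from the tee.
- **Bottle, beaker and robot:** The bottle and beaker look unmoved in the last pictures. The robot was clear and still at hand-in.
- **Joint range:** During the retreat, joint 6 read -3.14, right at the edge of its range. The move stopped there, and I turned it back to -2.90 before handing in. I did not check whether it passed the limit, which would count as a failure.

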